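Start the fume extractor and hold its sprung shutter half open

ROBOT

A 6-joint arm with a two-finger parallel gripper is mounted at the origin on the work surface. World frame = base frame: x ahead of the robot, y to its left, z up, the work surface at z = 0. Lengths are in m, angles in rad, forces in N, time in s.
With the tool pointing down it reaches from about 0.2 to 0.875 m from the base axis. Payload 3.4 kg.
Tool frame: the origin (TCP) lies midway between the tips of the shut fingers; the grasp point (between the pads) lies ctrl.pinch_z behind it (ctrl.pinch_z is the distance from the TCP to the grasp point, in m); z points along the fingers, y is the line along which they close (so a half turn about z gives the same grasp; the last joint's range is limited). The gripper opens to 94 mm and grips with 3 to 60 N. Pads are 16 mm wide; open, the fingers measure 119 mm over their backs; the gripper's body (75 mm by 177 mm) begins 78 mm behind the grasp point.
Start: joints at [-1.339, 0.276, 1.505, -0, 1.361, -0.121], TCP at [0.199, -0.54, 0.205] pointing down, gripper open.
Joint ranges: [-2.89, 2.89], [-0.75, 2.08], [0.22, 2.7], [-1.18, 4.32], [0.11, 2.71], [-2.7, 2.7]. Speed limits (rad/s): [2.57, 2.57, 3.14, 3.14, 3.14, 3.14].

INTERFACE

Orientations are given as a unit quaternion [x, y, z, w].
In Python, from plant import ctrl gives the robot as it stands.
- The arm moves only by the tool step_arm, never from a script. Its argument "rows" is a list of rows, each a list of 2 entries, a list of its own where there are three numbers: the shift along the tool's x, y, z in m, then the turn about the tool's z in rad. In form: [[[x, y, z], spin], ...]. A call has exactly 10 rows; each row is the pose to reach, as a shift and turn from the pose commanded when the call began, along the tool's axes at that moment; what a row does not reach only later rows make up. A row lasts 1/12 s, in which the tool goes at most 41.7 mm and 7.16 degrees, less where a joint would pass 70% of its speed; a pose out of reach is approached as far as the arm can. A call with a gripper value outside its range is refused whole. "jaw" is the opening, from 0 (shut) to 1 (fully open), set as the call begins (left out, the last holds). The fingers move at their own pace and stop on an object; "newtons" is the grip in N (left out, the last holds). Time passes only in rows, so rows that repeat a pose let the fingers close, or fill a call up. It gives the time, the measured TCP pose, the force, the opening and the grip force at its end, in the units of the state.
- ctrl.observe(): the state, without advancing time (a new reading comes with each control period).
- ctrl.capture(name): name is "scene" or "top"; returns the picture (420x560x3 uint8, red, green, blue); there is no depth.
- ctrl.calibration(name): a dict with "K" (3x3 intrinsics, pixels), "D" ([k1, k2, p1, p2, k3] as OpenCV has them; the pictures are not rectified), "position" and "orientation" of the camera in the world. Camera axes: x right, y down, z forward; pixel columns grow to the right and rows downward; lengths in m; the calibration is good to about 2 mm. A picture is of the moment at which its call begins. calibration takes no time and is no camera call.
- ctrl.hand_in(): hands the job in; it is judged then, once.
The state is a dict: "t": time; "qpos": joint angles; "joint_vel": joint speeds; "effort": joint torques, N m; "tcp_pos": TCP position; "ee_rot": TCP orientation; "wrist_force": force on the tool from outside, world axes, zero at the start; "ft_torque": the same for the moment, N m; "width": finger opening in m; "grasp_force": force on a finger pad.
Only numpy, scipy, OpenCV 4.12 (cv2) and the standard library are available. Lean on these libraries where they do the work, as an engineer would, in place of code of your own. Each camera call takes 0.05 s, during which the arm holds its last target. There are 200 camera calls.

TASK

Start the bench fume extractor: press its treadle switch all the way down to its stop, keep it there a moment and let it come back up. Then slide the sprung shutter on the extractor's lid to half of its travel and hold it there against the spring with the fingers; finish while still holding it, do not let go. Do not push the jar, the beaker or the screwdriver about.

Things in the scene. Friction and masses are not known exactly. Their poses are not given: they have to be found in the camera images.
- extractor: Grey steel box, 200 (x) by 280 (y) by 100 mm high, fixed to the bench; a round black filter stands 35 mm out of its +x face. Origin: centre of its underside; z up. On its lid two dark guide rails (tops at z = 112 mm) run along y, 128 mm apart; between them a steel shutter plate (112 mm in x, 100 mm in y, top at z = 106 mm) slides along y over a black air opening.
- half_mark (a point): Half-travel mark on the extractor: a short raised metal bar across each guide rail (tops at z = 117 mm). This point lies midway between the two bars, at x = 0, y = +20 mm, z = 117 mm in the extractor's frame. At half travel the middle of the shutter's handle fin is level with the bars.
- shutter (a joint): Travel of the shutter along the extractor's +y axis, in m: 0 = shut (plate's -y edge at y = -70 mm), 0.04 = half, 0.08 = fully open at its end stop. A spring pulls it shut: 4 N at 0, rising 1.5 N every 10 mm (10 N at half, 16 N at full), plus about 0.5 N of friction. It starts shut and springs shut when let go.
- shutter_grip (a point): Point in the middle of the shutter's handle, an upright steel fin on the plate: 14 mm thick (along the extractor's y), 40 mm wide (along its x), its top 151 mm above the bench. This point is 134 mm above the bench; with the shutter shut it is at x = 0, y = -20 mm in the extractor's frame and moves along +y with the shutter.
- footswitch: Dark steel base of the treadle switch, 170 mm (x) by 100 mm (y) by 16 mm, fixed to the bench. Origin: centre of its underside; z up. The treadle is hinged on a pin along y at x = +65 mm, z = 34 mm, and slopes up from there towards the -x end, where a rubber stop waits under it.
- treadle (a joint): Angle of the treadle in rad: 0 = up (its rest, sloping 0.26 rad), 0.22 = down on its stop (nearly level). A spring holds it up: pressing at the pad point takes about 4.5 N to start and 12 N to reach the stop. It comes back up by itself when released.
- treadle_pad (a point): Place to press: middle of the ribbed black rubber pad (85 by 70 mm) on top of the treadle plate (135 by 80 mm), 105 mm from the hinge pin. About 67 mm above the bench when up, 44 mm when down; on the base's centre line (y = 0).
- jar: Bystander: closed glass jar with a steel cap, 60 mm across, 75 mm high, standing on the robot's side of the extractor. Origin: centre of its underside.
- beaker: Bystander: open grey plastic beaker, 70 mm across, 90 mm high, standing beyond the treadle switch. Origin: centre of its underside.
- screwdriver: Bystander: screwdriver, 160 mm long, lying on the bench on the robot's side of the treadle switch. Origin: its middle, on the underside; x along the tool.
Things that resemble listed ones, but are neither listed nor needed, are in the scene too. There is more than one size of the footswitch; the job needs the largest.

How it is judged:
On the way, in this order (a step that is already met when the one before it is completed fails the run):
1. the treadle is pressed down to its stop, with the shutter still shut (value of joint treadle above 0.195 rad and value of joint shutter below 0.01 m), for 0.2 s.
2. the treadle is let back up (value of joint treadle below 0.04 rad), for 0.1 s.
3. the shutter is at half travel, held by the fingers (value of joint shutter between 0.033 and 0.047 m and contact force between the fingers and shutter above 3 N), for 0.3 s.
At the end, for the whole second after the job is handed in: The shutter stands still at half travel (40 mm, within 7 mm), held there by the fingers (more than 3 N of contact), and the treadle is back up (under 0.04 rad) (all of step 3 and velocity of joint shutter between -0.02 and 0.02 m/s and value of joint treadle below 0.04 rad); the arm keeps its last pose, push and grip.
It fails at once if the jar, beaker or screwdriver is pushed more than 30 mm (distance of any of jar, beaker, screwdriver from where it was at the start of the episode above 0.03 m).
It also fails if it takes over 48 s, if anything falls off the work surface, if the arm or the gripper's body presses on something with over 40 N, if the wrist force passes 120 N, or if a joint passes its speed limit or range.

## Working session

There is one attempt and no reset: what is moved stays moved. The work goes in short steps, Python scripts to look and compute and a tool call to move; the robot and the scene stay as the last step left them, time stands still between calls to the robot, and variables do not carry over. Pictures are saved under pics/ and viewed, at most 10 in all, crops included, and the job is handed in when it is done.

Besides the shell and the picture viewer there is one more tool, called as name(argument=value, ...), one argument or row to a line, values as JSON. step_arm: Moves the arm, as the interface text tells. Its arguments: {"type":"object","properties":{"rows":{"type":"array","items":{"type":"array"}},"jaw":{"type":"number"},"newtons":{"type":"number"}},"required":["rows"]}

```bash
mkdir -p pics
python3 - <<'E'
from plant import ctrl
import cv2
for n in("scene","top"):
    cv2.imwrite(f"pics/{n}0.png",ctrl.capture(n)[:,:,::-1])
    c=ctrl.calibration(n);print(n,c)
s=ctrl.observe();print(s,ctrl.pinch_z)
E
```

```text
scene {'K': array([[449.30182006,   0.        , 281.99560534],
       [  0.        , 449.30182006, 202.97683294],
       [  0.        ,   0.        ,   1.        ]]), 'D': array([-0.02285926,  0.        ,  0.        ,  0.        ,  0.        ]), 'position': array([ 1.27599696, -0.51951311,  1.06713123]), 'orientation': array([ 0.81851619,  0.4582773 , -0.17083432, -0.30137817])}
top {'K': array([[389.37387465,   0.        , 283.40591333],
       [  0.        , 389.37387465, 209.16478184],
       [  0.        ,   0.        ,   1.        ]]), 'D': array([-0.06335043,  0.        ,  0.        ,  0.        ,  0.        ]), 'position': array([ 0.39704616, -0.07043523,  1.07191204]), 'orientation': array([ 0.70846182, -0.701402  ,  0.05675197, -0.05381727])}
{'t': 0.1, 'qpos': array([-1.33899601e+00,  2.76513315e-01,  1.50594842e+00, -2.15215040e-05,
        1.36069118e+00, -1.21021388e-01]), 'joint_vel': array([ 1.11781377e-03, -2.44445197e-03, -1.77106162e-03, -4.89806244e-04,
        4.99348279e-04,  5.92938079e-05]), 'effort': array([ 1.45976956e-03, -4.05453515e+01, -2.37780046e+01,  7.03177066e-02,
        2.98957690e-02, -5.10243956e-05]), 'tcp_pos': array([ 0.19855407, -0.53911896,  0.20472491]), 'ee_rot': array([ 9.84479223e-01,  1.75499433e-01, -5.36951748e-05, -7.78352182e-04]), 'wrist_force': array([-0.60542171, -0.05842396, -0.68816911]), 'ft_torque': array([-0.037174  , -0.00857655, -0.06986324]), 'grasp_force': 0.0, 'width': 0.09404413971365458} 0.0188
```

View pics/scene0.png

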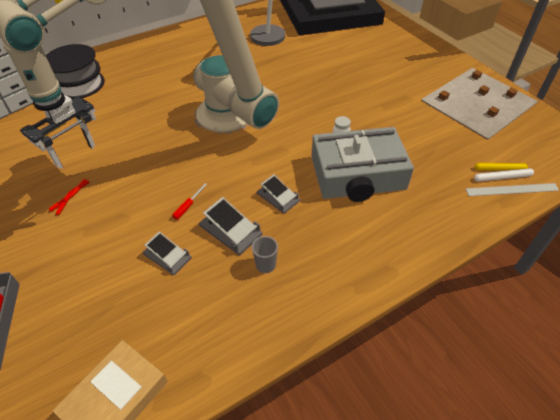

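View pics/top0.png

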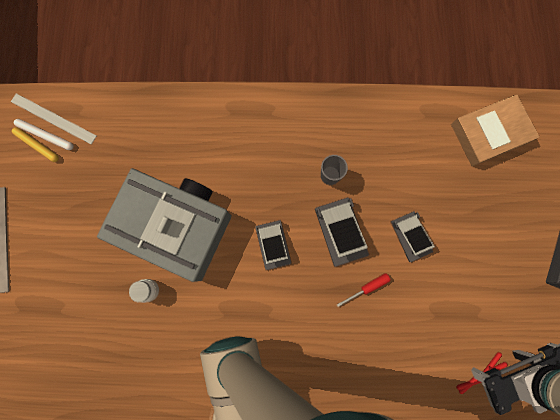

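The top view has three footswitch look-alikes, at pixels (272,246), (343,232) and (414,236). The one at (343,232) is the largest. The extractor is at (165,225) with its fin at (170,228). The jar is at (144,291), the beaker at (334,168) and the screwdriver at (365,290). I'll check the choice in a close crop.

Run:
```python
import cv2,numpy as np
t=cv2.imread("pics/top0.png");s=cv2.imread("pics/scene0.png")
a=cv2.resize(t[160:300,90:290],None,fx=4,fy=4,interpolation=cv2.INTER_CUBIC);cv2.imwrite("pics/c1.png",a)
a=cv2.resize(t[190:275,250:440],None,fx=4,fy=4,interpolation=cv2.INTER_CUBIC)
b=cv2.resize(s[190:255,190:270],None,fx=4,fy=4,interpolation=cv2.INTER_CUBIC)
c=cv2.resize(s[120:185,305:415],None,fx=4,fy=4,interpolation=cv2.INTER_CUBIC)
o=np.zeros((600,760,3),np.uint8);o[:340,:760]=a;o[340:600,:320]=b;o[340:600,320:760]=c
cv2.imwrite("pics/c2.png",o)
```

```text
(no output)
```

View pics/c1.png

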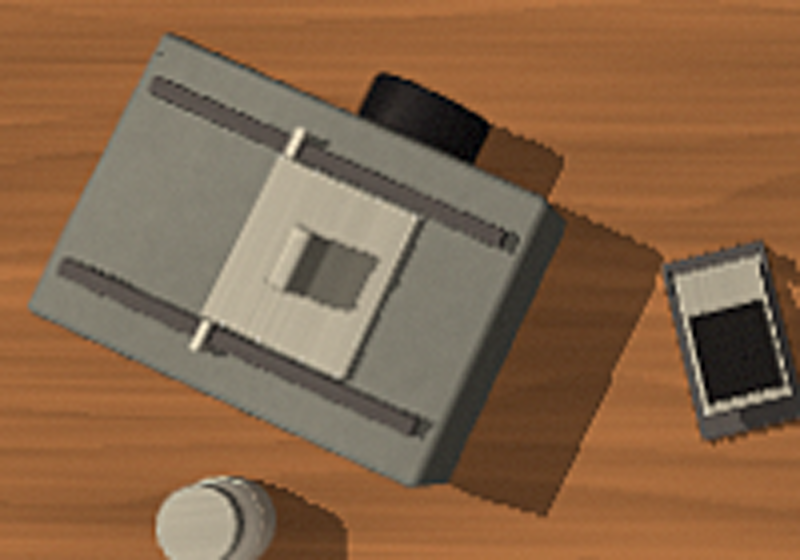

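View pics/c2.png

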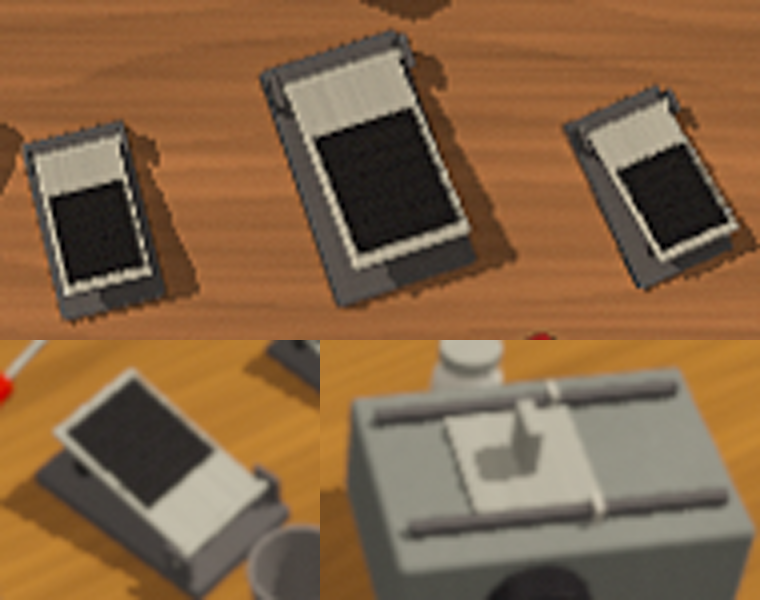

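The crops show the large switch's pad corners, the lid corners, the half bars and the fin top clearly. I'll triangulate these from the two views.

```bash
cat > h.py <<'E'
import numpy as np,cv2
from scipy.spatial.transform import Rotation as R
from plant import ctrl
def proj(n):
    c=ctrl.calibration(n);r=R.from_quat(c["orientation"]).as_matrix().T
    return c,np.hstack([r,(-r@c["position"])[:,None]])
def tri(pt,ps):
    o=[]
    for n,p in(("top",pt),("scene",ps)):
        c,P=proj(n);o+=[P,cv2.undistortPoints(np.array(p,float).reshape(-1,1,2),c["K"],c["D"]).reshape(-1,2).T]
    X=cv2.triangulatePoints(o[0],o[2],o[1],o[3]);return (X[:3]/X[3]).T
def off(p,dx,dy,sx=0,sy=0): return (np.array(p,float)-[sx,sy]+.5)/4-.5+[dx,dy]
E
python3 - <<'E'
from h import *
np.set_printoptions(precision=4,suppress=True)
names="lid++ lid+- lid-- lid-+ bar+ bar- fintop".split()
t=off([(167,37),(548,203),(417,485),(32,308),(296,143),(202,335),(292,258)],90,160)
s=off([(752,533),(402,572),(352,405),(680,372),(598,505),(553,392),(526,404)],305,120,320,340)
X=tri(t,s)
for n,x in zip(names,X):print(n,x)
print("lid c",X[:4].mean(0),"bars",X[4:6].mean(0))
for a,b in((1,0),(2,3)):d=X[b]-X[a];print("yaw from y",np.arctan2(-d[0],d[1]),np.linalg.norm(d))
for a,b in((3,0),(2,1),(5,4)):d=X[b]-X[a];print("yaw from x",np.arctan2(d[1],d[0]),np.linalg.norm(d))
t=off([(316,140),(410,108),(466,222),(362,254)],250,190)
s=off([(213,440),(152,507),(68,433),(132,375)],190,190,0,340)
P=tri(t,s);print(P,P.mean(0));d=P[0]+P[1]-P[2]-P[3];print("yaw",np.arctan2(d[1],d[0]))
E
```

```text
lid++ [0.6536 0.3238 0.0951]
lid+- [0.5472 0.0716 0.0953]
lid-- [0.3693 0.1475 0.0929]
lid-+ [0.4772 0.4021 0.0921]
bar+ [0.5808 0.229  0.1127]
bar- [0.4593 0.2813 0.1124]
fintop [0.5025 0.2124 0.1627]
lid c [0.5118 0.2362 0.0939] bars [0.5201 0.2552 0.1125]
yaw from y -0.3993280791307428 0.2736679566027792
yaw from y -0.4012326837560336 0.27648800220536396
yaw from x -0.41774292353213405 0.19302907103081968
yaw from x -0.4031293051453736 0.1935161053100612
yaw from x -0.4059261232533651 0.13225905130774435
[[ 0.5172 -0.1925  0.0593]
 [ 0.5407 -0.2557  0.0496]
 [ 0.4649 -0.2847  0.0721]
 [ 0.4426 -0.2193  0.074 ]] [ 0.4914 -0.238   0.0638]
yaw 0.3543840900640504
```

Yaw from the lid is about -0.405. The lid centre is (0.512, 0.236), and the bars agree with that. The pad is at (0.491, -0.238, 0.064). I'll move above the pad with the fingers shut.

step_arm(
  rows=[
    [[0.015, -0.007, 0], 0],
    [[0.045, -0.022, 0], 0],
    [[0.08, -0.038, 0], 0],
    [[0.115, -0.055, 0], 0],
    [[0.15, -0.072, 0], 0],
    [[0.185, -0.088, 0], 0],
    [[0.22, -0.105, 0], 0],
    [[0.255, -0.122, 0], 0],
    [[0.29, -0.138, 0], 0],
    [[0.32, -0.153, 0], 0],
  ],
  jaw=0,
  newtons=30,
)

```text
t: 0.93
tcp_pos: [0.4476, -0.282, 0.2054]
ee_rot: [0.984, 0.176, 0.0, -0.0]
wrist_force: [0.5, -0.8, 0.2]
width: 0.0311
grasp_force: 0.0
```

step_arm(
  rows=[
    [[0.025, -0.012, 0.01], 0],
    [[0.045, -0.021, 0.03], 0],
    [[0.055, -0.026, 0.05], 0],
    [[0.059, -0.028, 0.07], 0],
    [[0.059, -0.028, 0.085], 0],
    [[0.059, -0.028, 0.095], 0],
    [[0.059, -0.028, 0.1], 0],
    [[0.059, -0.028, 0.1], 0],
    [[0.059, -0.028, 0.1], 0],
    [[0.059, -0.028, 0.1], 0],
  ],
)

```text
t: 1.77
tcp_pos: [0.4924, -0.2394, 0.1065]
ee_rot: [0.985, 0.175, 0.001, 0.001]
wrist_force: [-0.8, -0.0, 0.2]
width: 0.0003
grasp_force: 0.0
```

Run:
```python
from h import *
s=ctrl.observe();print(s["t"],s["tcp_pos"],s["wrist_force"],s["width"],R.from_quat(s["ee_rot"]).as_matrix()[:,0])
a=ctrl.capture("top");b=ctrl.capture("scene")
A=cv2.resize(a[180:290,240:440],None,fx=2.7,fy=2.7)
B=cv2.resize(b[150:260,150:350],None,fx=2.7,fy=2.7)
cv2.imwrite("pics/p1.png",np.vstack([A,B])[:,:,::-1])
```

```text
1.7667 [ 0.49236955 -0.23935641  0.10648396] [-0.79195328 -0.00930633  0.23609827] 0.0003099954399485304 [0.93858274 0.34505206 0.00122985]
```

View pics/p1.png

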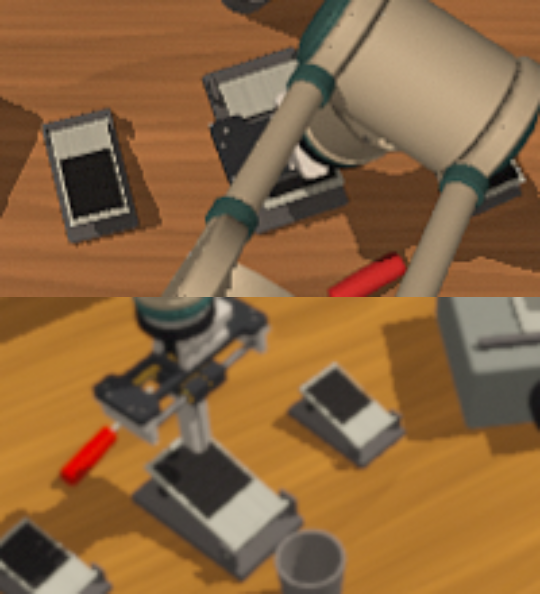

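The shut fingers are over the middle of the large switch's pad, at about (195,445) in the scene half of the picture. Next I press.

step_arm(
  rows=[
    [[0, 0, 0.015], 0],
    [[0, 0, 0.03], 0],
    [[0, 0, 0.04], 0],
    [[0, 0, 0.047], 0],
    [[0, 0, 0.053], 0],
    [[0, 0, 0.058], 0],
    [[0, 0, 0.061], 0],
    [[0, 0, 0.064], 0],
    [[0, 0, 0.064], 0],
    [[0, 0, 0.064], 0],
  ],
)

```text
t: 2.7
tcp_pos: [0.4887, -0.2401, 0.0435]
ee_rot: [0.984, 0.176, -0.003, 0.001]
wrist_force: [-9.4, -2.7, 15.1]
width: 0.0007
grasp_force: 7.5
```

step_arm(
  rows=[
    [[0, 0, 0.002], 0],
    [[0, 0, 0.004], 0],
    [[0, 0, 0.005], 0],
    [[0, 0, 0.005], 0],
    [[0, 0, 0.005], 0],
    [[0, 0, 0.005], 0],
    [[0, 0, 0.005], 0],
    [[0, 0, 0.005], 0],
    [[0, 0, 0.005], 0],
    [[0, 0, 0.005], 0],
  ],
)

```text
t: 3.53
tcp_pos: [0.4887, -0.2402, 0.0428]
ee_rot: [0.984, 0.177, -0.002, 0.001]
wrist_force: [-16.0, 2.4, 44.1]
width: 0.0003
grasp_force: 21.4
```

The treadle is on its stop: 44 N with barely any further motion. I'll lift, then travel to the shutter while turning.

step_arm(
  rows=[
    [[0, 0, -0.005], 0],
    [[0, 0, -0.015], 0],
    [[0, 0, -0.03], 0],
    [[0, 0, -0.05], 0],
    [[0, 0, -0.075], 0],
    [[0, 0, -0.1], 0],
    [[0, 0, -0.13], 0],
    [[0, 0, -0.155], 0],
    [[0, 0, -0.17], 0],
    [[0, 0, -0.175], 0],
  ],
)

```text
t: 4.37
tcp_pos: [0.4934, -0.2398, 0.215]
ee_rot: [0.984, 0.175, 0.002, 0.002]
wrist_force: [0.5, 0.3, 0.4]
width: 0.0005
grasp_force: 0.0
```

step_arm(
  rows=[
    [[0.006, -0.014, 0], 0.03],
    [[0.018, -0.042, 0], 0.09],
    [[0.03, -0.074, 0], 0.15],
    [[0.043, -0.106, 0], 0.22],
    [[0.056, -0.138, 0], 0.29],
    [[0.069, -0.17, 0], 0.36],
    [[0.082, -0.202, 0], 0.43],
    [[0.095, -0.234, 0], 0.5],
    [[0.108, -0.266, 0], 0.57],
    [[0.12, -0.296, 0], 0.64],
  ],
  jaw=0.7,
)

```text
t: 5.2
tcp_pos: [0.5014, 0.0823, 0.2107]
ee_rot: [0.989, -0.145, -0.001, -0.0]
wrist_force: [-0.1, 0.3, -0.0]
width: 0.0631
grasp_force: 0.0
```

Run:
```python
from h import *
s=ctrl.observe();m=R.from_quat(s["ee_rot"]).as_matrix()
print(s["t"],s["tcp_pos"],s["qpos"],"yaw",np.arctan2(m[1,0],m[0,0]),"d",m.T@(np.array([.504,.2175,.18])-s["tcp_pos"]),"spin",np.arctan2(m[1,0],m[0,0])+.405)
```

```text
5.2 [0.50144501 0.08229835 0.2106582 ] [2.54887568e-02 1.72525930e-01 1.63167443e+00 2.41644026e-04
 1.33850328e+00 1.88688734e+00] yaw -0.29065808658205544 d [-0.036264   -0.13026664  0.03068328] spin 0.11434191341794459
```

step_arm(
  rows=[
    [[-0.009, -0.03, 0], 0.03],
    [[-0.017, -0.06, 0], 0.06],
    [[-0.025, -0.09, 0], 0.09],
    [[-0.031, -0.112, 0], 0.114],
    [[-0.035, -0.125, 0], 0.114],
    [[-0.036, -0.13, 0.005], 0.114],
    [[-0.036, -0.13, 0.015], 0.114],
    [[-0.036, -0.13, 0.025], 0.114],
    [[-0.036, -0.13, 0.03], 0.114],
    [[-0.036, -0.13, 0.03], 0.114],
  ],
)

```text
t: 6.03
tcp_pos: [0.5031, 0.2136, 0.1792]
ee_rot: [0.98, -0.2, -0.002, 0.001]
wrist_force: [0.4, -1.0, 0.7]
width: 0.0658
grasp_force: 0.0
```

Run:
```python
from h import *
s=ctrl.observe();m=R.from_quat(s["ee_rot"]).as_matrix()
print(s["t"],s["tcp_pos"],"d",m.T@(np.array([.504,.2175,.117])-s["tcp_pos"]),"spin",np.arctan2(m[1,0],m[0,0])+.405)
a=ctrl.capture("top");b=ctrl.capture("scene")
A=cv2.resize(a[160:300,90:290],None,fx=2,fy=2)
B=cv2.resize(b[90:200,300:420],(400,367))
B=cv2.copyMakeBorder(B,0,0,0,0,0)
o=np.zeros((367,800,3),np.uint8);o[:280,:400]=A;o[:,400:]=B
cv2.imwrite("pics/p2.png",o[:,:,::-1])
```

```text
6.0333 [0.50313526 0.21358422 0.1792417 ] d [-0.00054889 -0.00413944  0.06223082] spin 0.002333746286942495
```

View pics/p2.png

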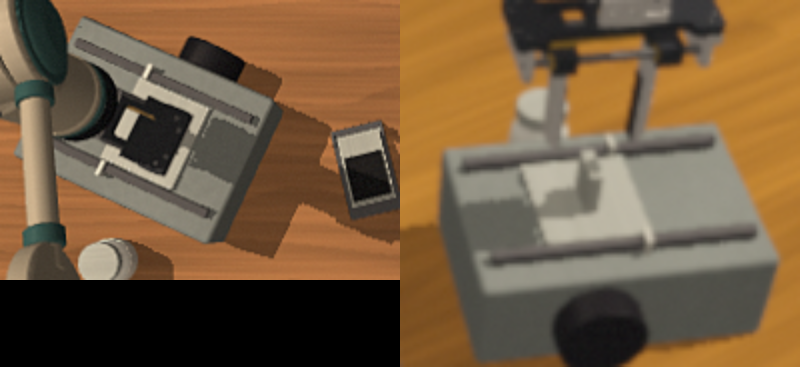

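The open fingers straddle the fin at (590,155) in the right half, with clearance on both sides. Next I descend.

step_arm(
  rows=[
    [[0, -0.003, 0.008], 0],
    [[0, -0.003, 0.018], 0],
    [[0, -0.003, 0.028], 0],
    [[0, -0.003, 0.038], 0],
    [[0, -0.003, 0.047], 0],
    [[0, -0.003, 0.055], 0],
    [[0, -0.003, 0.06], 0],
    [[0, -0.003, 0.061], 0],
    [[0, -0.003, 0.061], 0],
    [[0, -0.003, 0.061], 0],
  ],
)

```text
t: 6.97
tcp_pos: [0.5059, 0.2182, 0.1207]
ee_rot: [0.98, -0.199, 0.0, -0.0]
wrist_force: [-0.5, 0.1, 1.2]
width: 0.0657
grasp_force: 0.0
```

step_arm(
  rows=[
    [[0, 0, 0], 0],
    [[0, 0, 0], 0],
    [[0, 0, 0], 0],
    [[0, 0, 0], 0],
    [[0, 0, 0], 0],
    [[0, 0, 0], 0],
    [[0, 0, 0], 0],
    [[0, 0, 0], 0],
    [[0, 0, 0], 0],
    [[0, 0, 0], 0],
  ],
  jaw=0,
  newtons=40,
)

```text
t: 7.8
tcp_pos: [0.5054, 0.2175, 0.1204]
ee_rot: [0.98, -0.199, -0.0, 0.001]
wrist_force: [-0.7, -2.2, 0.4]
width: 0.0135
grasp_force: 40.0
```

The fin is gripped, at a width of 13.5 mm. I'll slide the shutter 40 mm along tool -y.

step_arm(
  rows=[
    [[0, -0.003, 0], 0],
    [[0, -0.009, 0], 0],
    [[0, -0.016, 0], 0],
    [[0, -0.023, 0], 0],
    [[0, -0.03, 0], 0],
    [[0, -0.036, 0], 0],
    [[0, -0.039, 0], 0],
    [[0, -0.04, 0], 0],
    [[0, -0.04, 0], 0],
    [[0, -0.04, 0], 0],
  ],
)

```text
t: 8.63
tcp_pos: [0.5202, 0.2522, 0.1204]
ee_rot: [0.98, -0.199, -0.001, 0.003]
wrist_force: [-2.7, -8.5, 4.7]
width: 0.0137
grasp_force: 40.0
```

Run:
```python
from h import *
s=ctrl.observe();m=R.from_quat(s["ee_rot"]).as_matrix()
p=s["tcp_pos"]
u=np.array([np.sin(.405),np.cos(.405)])
print(s["t"],p,s["wrist_force"],"moved",(p[:2]-[.5054,.2175])@u,"fin vs bars",(p[:2]-[.5201,.2552])@u,s["width"],s["grasp_force"])
a=ctrl.capture("top");b=ctrl.capture("scene")
A=cv2.resize(a[160:300,90:290],None,fx=2,fy=2)
B=cv2.resize(b[100:210,300:420],(400,367))
o=np.zeros((367,800,3),np.uint8);o[:280,:400]=A;o[:,400:]=B
cv2.imwrite("pics/p3.png",o[:,:,::-1])
```

```text
8.6333 [0.52016728 0.25220856 0.12044377] [-2.65871274 -8.53001377  4.73739273] moved 0.03771930797720907 fin vs bars -0.0027229281733911065 0.013723806297610644 40.020235776901245
```

View pics/p3.png

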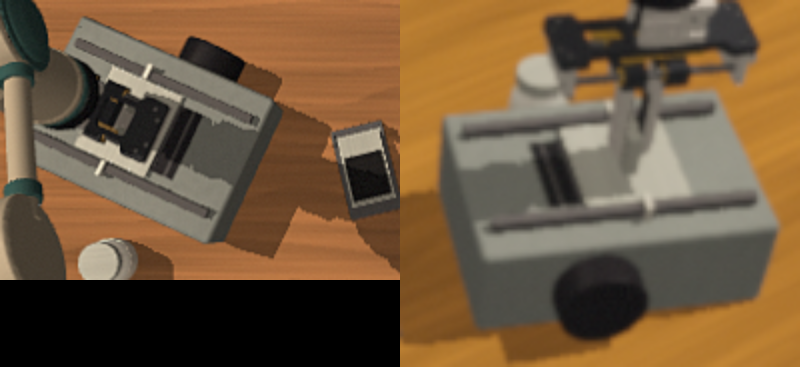

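The shutter has moved off the opening and the fin is nearly level with the bars (610,105)-(648,207). Both estimates put it about 2.5 mm short, so I'll nudge 2 mm and hold.

step_arm(
  rows=[
    [[0, -0.001, 0], 0],
    [[0, -0.002, 0], 0],
    [[0, -0.002, 0], 0],
    [[0, -0.002, 0], 0],
    [[0, -0.002, 0], 0],
    [[0, -0.002, 0], 0],
    [[0, -0.002, 0], 0],
    [[0, -0.002, 0], 0],
    [[0, -0.002, 0], 0],
    [[0, -0.002, 0], 0],
  ],
)

```text
t: 9.57
tcp_pos: [0.5208, 0.2537, 0.1205]
ee_rot: [0.98, -0.199, -0.001, 0.003]
wrist_force: [-3.0, -9.3, 4.1]
width: 0.0136
grasp_force: 40.0
```

```bash
python3 -c "
from plant import ctrl
print(ctrl.hand_in())"
```

```text
the job is handed in; nothing more can be done
None
```

I pressed the treadle to its stop, let it back up, and handed in while gripping the shutter at about 39 mm of its 40 mm half-travel target; the hand-in call returned no verdict.

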